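# Slide the loaded carrier tray up onto the inspection stand and switch its lamp on

### The arm

A 7-joint arm with a two-finger parallel gripper is mounted at the origin on a cart in front of the work surface, level with it; the furniture and walls round the work are solid. World frame = base frame: x ahead of the robot, y to its left, z up, the work surface at z = 0. Lengths are in mm, angles in rad, forces in N, time in s.
With the tool pointing down it reaches from about 425 to 1025 mm from the base axis. Payload 9.4 kg.
Tool frame: the origin (TCP) lies between the finger pads; the fingertips stand manip.nose_length ahead of it and the grasp point (between the pads) is the TCP (manip.nose_length is the distance from the TCP to the fingertips, in mm); z points along the fingers, y is the line along which they close (so a half turn about z gives the same grasp; the last joint's range is limited). The gripper opens to 93 mm and grips with 3 to 60 N. Pads are 15 mm wide; open, the fingers measure 128 mm over their backs; the gripper's body (75 mm by 188 mm) begins 65 mm behind the grasp point.
Start: joints at [1.206, 0.599, -0.003, 1.599, 0.002, 0.943, -0.08], TCP at [205.777, -695.183, 237.618] pointing down, gripper open.
Joint ranges: [-2.57, 2.57], [-0.35, 1.97], [-1.29, 1.29], [0.11, 2.56], [-1.05, 4.19], [0.11, 1.86], [-2.63, 2.63]. Speed limits (rad/s): [2.22, 2.22, 3.01, 3.01, 3.14, 3.14, 3.14].

### API

Orientations are given as a unit quaternion [x, y, z, w].
In Python, from station import manip, vision gives the robot as it stands.
- The arm moves only by the tool step_arm, never from a script. Its argument "deltas" is a list that holds one entry, the list of rows, each a list of 6 numbers: the shift along the tool's x, y, z in m, then the turn, a rotation vector about the tool's x, y, z in degrees. A call has 1 to 20 rows; each row is the pose to reach, as a shift and turn from the pose commanded when the call began, along the tool's axes at that moment; what a row does not reach only later rows make up. A row lasts 1/8 s, in which the tool goes at most 62.5 mm and 10.7 degrees, less where a joint would pass 70% of its speed; a pose out of reach is approached as far as the arm can. A call with a gripper value outside its range is refused whole. "grip" is the opening, from 0 (shut) to 1 (fully open), set as the call begins (left out, the last holds). The fingers move at their own pace and stop on an object; "newtons" is the grip in N (left out, the last holds). Time passes only in rows, so rows that repeat a pose let the fingers close. It gives the time, the measured TCP pose, the force, the opening and the grip force at its end, in the units of the state.
- manip.sense(): the state, without advancing time (a new reading comes with each control period).
- vision.snapshot(name): name is "side" or "top" or "wrist"; returns (picture, depth): 384x512x3 uint8, red, green, blue; 384x512 float32, mm along the optical axis (not along the pixel's ray), 0 where there is no reading.
- vision.get_calibration(name): a dict with "camera_matrix" (3x3 intrinsics, pixels), "rvec" (rotation vector, rad) and "tvec" (3), from world to camera coordinates, as OpenCV has them. Camera axes: x right, y down, z forward; pixel columns grow to the right and rows downward; lengths in mm; the calibration is good to about 2 mm. A picture is of the moment at which its call begins: read the wrist's pose just before it. get_calibration takes no time and is no camera call; for the wrist camera it gives the pose at the moment of the call.
- manip.finish_job(): hands the job in; it is judged then, once.
The state is a dict: "time_s": time; "q": joint angles; "qd": joint speeds; "joint_torque": joint torques, N m; "ee_pos": TCP position; "tcp_rot": TCP orientation; "contact_force": force on the tool from outside, world axes, zero at the start; "wrist_torque": the same for the moment, N m; "grip_width": finger opening in mm; "grasp_force": force on a finger pad.
Only numpy, scipy, OpenCV 4.12 (cv2) and the standard library are available. Lean on these libraries where they do the work, as an engineer would, in place of code of your own. Each camera call takes 0.05 s, during which the arm holds its last target. There are 200 camera calls.

### The job

Slide the small metal tray, with the eye loupe standing on it, across the cupboard top, over the step onto the base plate of the inspection stand and in under the lamp head until its nose is fully home against the stop. Keep the tray sliding on the surfaces (its nose climbs the step first, while its tail stays down on the cupboard), never lift it clear, and do not let the loupe fall over or come off the tray. Then push the toggle on top of the lamp head over, away from the front, to switch the lamp on; leave the mug, the tin and the jar where they stand.

Things in the scene. Friction and masses are not known exactly. Their poses are not given: they have to be found in the camera images.
- stand: Inspection stand, fixed. Origin on the cupboard top, mid front edge of its steel base plate; x points inwards (the way the tray goes in), y left, z up. Plate 190 mm (x) by 150 mm (y), 8 mm thick, square front edge: the step. Two aluminium side rails on it, 10 mm high, 104 mm apart inside from x = 60 to 140 mm, flared in front to 130 mm apart at x = 23 mm.
- stand_stop (a point): Middle of the foot of the stop's face, on the plate (8 mm above the cupboard top, x = 140 mm in the stand's frame), axes as the stand. The stop is a 14 mm high bar across between the rails. The tray is home when its nose touches this face.
- stand_head (a point): Middle of the lower front edge of the lamp head, a grey box 132 mm (x) by 150 mm (y) by 32 mm on two rear posts, underside 95 mm above the cupboard top; axes as the stand. When the tray is home its grip is almost under this edge, so a hand held upright hits the head: lean the hand back, away from the stand, by 35 to 45 degrees.
- toggle (a joint): Toggle on top of the lamp head (rad): 0 = leaning to the front (off; starts between 0 and 0.15), 1.0 = fully over to the back, the stand's +x (on). Stays where it is left; takes about 2 N at its end. Pivots about an axis parallel to the stand's y, 149 mm above the cupboard top, on a black block 70 by 50 mm, 25 mm high, at x = 94, y = -35 mm in the stand's frame.
- toggle_tip (a point): Centre of the 26 mm ball at the free end of the toggle, an aluminium lever 10 mm thick; 50 mm from the pivot. It moves about 48 mm to the back (stand's +x), at nearly the same height, from off to on.
- tray: Loose aluminium carrier tray, about 0.2 kg. Origin at the centre of its underside; x points to its nose, y left, z up. Flat underside from x = -50 to +34 mm, 90 mm wide, floor 4 mm thick; from there the nose is turned up at 32 degrees to x = 52.5 mm, its lower side 12 mm up there. Rims 11 mm high at the sides, 10 mm at the tail.
- tray_grip (a point): Point to grasp on the tray's grip, an upright black plastic fin near the tail: 12 mm thick (tray's y), 24 mm long (tray's x), from the floor of the tray (4 mm) to 46 mm above the tray's underside. This point is on the fin's middle, 32 mm above the underside and 30 mm behind the tray's origin. Axes as the tray.
- tray_nose (a point): Middle of the foremost edge of the turned-up nose, 12 mm above the level of the underside and 52.5 mm ahead of the tray's origin.
- tray_tail (a point): Middle of the tail's lower edge, 50 mm behind the tray's origin, on the underside.
- loupe_mid (a point): Centre of the black eye loupe (flared barrel, 36 mm across the top, 26 mm across the foot, 39 mm high), standing loose on the tray's floor in front of the grip; this point is half-way up, its z axis along the barrel.
- mug_mid (a point): White mug with a handle, 83 mm across, 86 mm high; a bystander. Point half-way up. Behind it, right of the stand, is a fixed grey box with a black lid (cleaning bath), 135 mm high, its left face 30 mm or more right of world y = 0.
- tin_mid (a point): Grey parts tin with lid, 39 mm across, 22 mm high; a bystander. Point half-way up.
- jar_mid (a point): Small glass jar with a black cap, 45 mm across, 40 mm high; a bystander. Point half-way up. It stands in front of three fixed ring binders, 318 mm high, at the left of the stand (nearest face at world y = 0.275 m, from x = 0.50 to 0.79 m): come to the work over or round them.
There are look-alikes about, which are no part of the job. What is meant by the part that bears loupe_mid is not turquoise, and is the larger of those in its own colour.

How it is judged:
By the outcome, as a careful person would: the job done as asked, in the order asked, and still so for the second after the job is handed in, with the robot touching nothing.
It also fails if it takes over 72 s, if anything falls off the work surface, if the arm or the gripper's body presses on something with over 40 N, if the wrist force passes 120 N, or if a joint passes its speed limit or range.

## Working session

There is one attempt and no reset: what is moved stays moved. The work goes in short steps, Python scripts to look and compute and a tool call to move; the robot and the scene stay as the last step left them, time stands still between calls to the robot, and variables do not carry over. Pictures are saved under pics/ and viewed, at most 10 in all, crops included, and the job is handed in when it is done.

Besides the shell and the picture viewer there is one more tool, called as name(argument=value, ...) on one line, values as JSON. step_arm: Moves the arm, as the interface text tells. Its arguments: {"type":"object","properties":{"deltas":{"type":"array"},"grip":{"type":"number"},"newtons":{"type":"number"}},"required":["deltas"]}

```bash
ls; mkdir -p pics; python3 - <<'E'
from station import manip, vision
import cv2, numpy as np
s=manip.sense(); print(s['ee_pos'],s['tcp_rot'],s['time_s'],manip.nose_length)
for n in ['side','top']:
    p,d=vision.snapshot(n); cv2.imwrite(f'pics/{n}0.png',p[:,:,::-1]); np.save(f'{n}0d.npy',d)
    c=vision.get_calibration(n); R=cv2.Rodrigues(np.array(c['rvec'],float))[0]; print(n,c['camera_matrix'],-R.T@np.ravel(c['tvec']),R)
E
```

```text
pics
[ 205.65184069 -694.73628409  236.79434306] [ 9.89661989e-01  1.43417375e-01 -1.69213854e-04 -7.58100377e-04] 0.0 19.0
side [[409.95497084   0.         255.01874062]
 [  0.         409.95497084 194.57498357]
 [  0.           0.           1.        ]] [ 509.2863954  -843.41852912  767.06114142] [[ 0.99649525 -0.08242296  0.01427113]
 [-0.03570741 -0.57341959 -0.81848332]
 [ 0.07564517  0.81510516 -0.57435301]]
top [[463.79366706   0.         258.43744261]
 [  0.         463.79366706 189.98354962]
 [  0.           0.           1.        ]] [ 474.91464849   74.75122636 1440.53231439] [[-0.02284048 -0.99938793  0.02649669]
 [-0.99719011  0.02088283 -0.07194304]
 [ 0.07134568 -0.02806545 -0.99705673]]
```

View pics/side0.png

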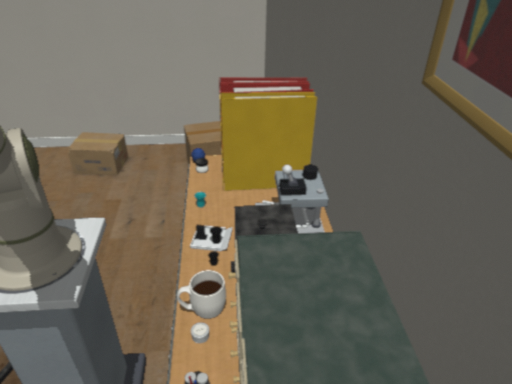

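View pics/top0.png

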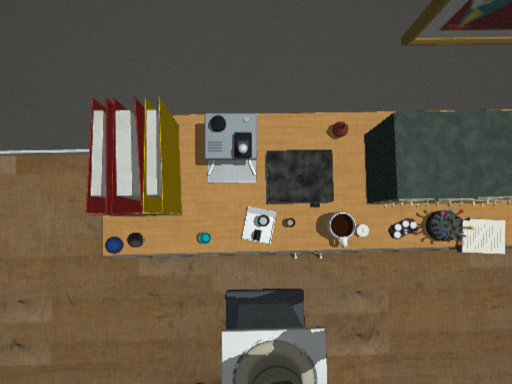

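The side view shows the tray at about (211,237) and the stand at (300,190). In the top view the tray is at (259,225) with the fin at (256,236) and the loupe at (263,220). The stand plate is at (232,172), the toggle ball at (243,148), the mug at (342,228), a small decoy loupe at (290,223) and a turquoise one at (204,238). I'll zoom in on the top view.

```bash
cat > h.py <<'E'
import cv2, numpy as np
from station import manip, vision
from scipy.spatial.transform import Rotation as Ro
def cal(n):
    c=vision.get_calibration(n); R=cv2.Rodrigues(np.array(c['rvec'],float))[0]
    return np.array(c['camera_matrix']),R,-R.T@np.ravel(c['tvec'])
def ray(C,u,v,z):
    K,R,o=C; d=R.T@np.linalg.solve(K,[u,v,1.]); return (o+d*(z-o[2])/d[2])
def pts(C,d):   # world point per pixel
    K,R,o=C; v,u=np.mgrid[:d.shape[0],:d.shape[1]]
    X=np.stack([(u-K[0,2])/K[0,0]*d,(v-K[1,2])/K[1,1]*d,d],-1); return X@R+o
def shot(n,f=None):
    C=cal(n); p,d=vision.snapshot(n)
    if f: cv2.imwrite(f'pics/{f}.png',p[:,:,::-1])
    return C,p,d
E
python3 - <<'E'
from h import *
p=cv2.imread('pics/top0.png')
a=cv2.resize(p[100:260,190:310],None,fx=5,fy=5,interpolation=cv2.INTER_CUBIC)[:,:]
a=cv2.resize(a,(450,600)); cv2.imwrite('pics/top0c.png',a)
C=cal('top'); d=np.load('top0d.npy'); P=pts(C,d)
for u,v in [(259,225),(256,236),(263,220),(232,172),(208,180),(256,180),(232,150),(243,148),(243,140),(217,124),(290,223),(342,228),(363,230),(135,240),(300,170)]: print(u,v,P[v,u].round(1))
# tray mask: height 2..15 and bright
hs=cv2.cvtColor(p,cv2.COLOR_BGR2HSV); m=((hs[...,1]<50)&(hs[...,2]>130)).astype('u1'); m[:200]=0;m[250:]=0;m[:,:235]=0;m[:,282:]=0
m=cv2.morphologyEx(m,cv2.MORPH_CLOSE,np.ones((9,9)))
c=max(cv2.findContours(m,0,1)[0],key=cv2.contourArea); r=cv2.minAreaRect(c); print(r)
for q in cv2.boxPoints(r): print(q,ray(C,*q,9).round(1))
E
```

```text
259 225 [469.2  35.1   5.9]
256 236 [ 474.9   74.8 1440.5]
263 220 [484.3  22.8  17.5]
232 172 [635.3 115.2   5.9]
208 180 [611.3 189.5  11.3]
256 180 [610.   40.9  -6.4]
232 150 [684.6 110.6 128.7]
243 148 [676.3  78.9 211.1]
243 140 [707.6  78.6 157.4]
217 124 [754.5 150.4 155.6]
290 223 [473.2 -60.6   8.8]
342 228 [ 454.6 -213.7   45.6]
363 230 [ 446.6 -283.8   19.1]
135 240 [433.2 407.3  39.3]
300 170 [622.5 -81.  137.4]
((258.75, 224.75), (29.221303939819336, 33.339744567871094), 11.309932708740234)
[241.15385 238.23077] [430.   90.9   9. ]
[247.6923  205.53845] [529.9  68.7   9. ]
[276.34613 211.26923] [510.3 -19.4   9. ]
[269.80768 243.96155] [410.4   3.3   9. ]
```

View pics/top0c.png

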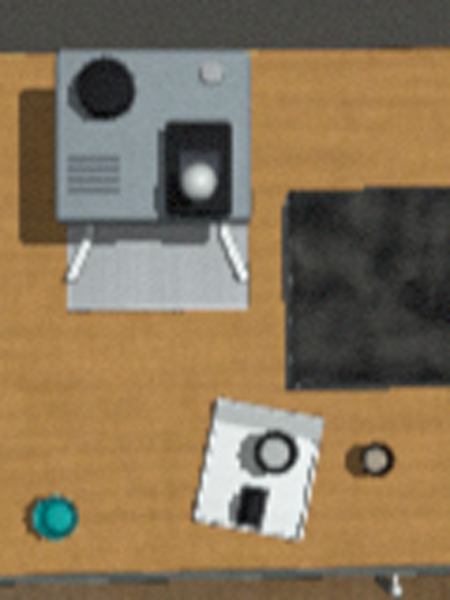

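The crop shows the tray yawed about 13° clockwise, the fin at full-image pixel (256.7,235.5) and the loupe top at (263,220.5). The plate's front edge is at row 182.7, columns 207.6 to 255.9, and the ball is at (243,148). Next I'll measure these.

```bash
python3 - <<'E'
from h import *
p=cv2.imread('pics/top0.png'); C=cal('top'); d=np.load('top0d.npy'); P=pts(C,d)
hs=cv2.cvtColor(p,cv2.COLOR_BGR2HSV)
# head top by height
m=((abs(P[...,2]-127)<8)&(hs[...,2]>60)).astype('u1'); m[:,:195]=0; m[:,262:]=0; m[:105]=0; m[170:]=0
m=cv2.morphologyEx(m,cv2.MORPH_CLOSE,np.ones((15,15)))
c=max(cv2.findContours(m,0,1)[0],key=cv2.contourArea); r=cv2.minAreaRect(c); print('head',r)
b=np.array([ray(C,*q,127)[:2] for q in cv2.boxPoints(r)]); print(b.round(1), b.mean(0))
# front edge of plate: per column subpixel gradient
g=p.astype(float)[...,0] # blue: wood low, steel high
E=[]
for u in range(211,254):
    col=g[174:192,u]; k=np.argmax(-np.diff(col)); 
    hi,lo=col[:6].mean(),col[-5:].mean(); t=(hi+lo)/2; k=np.where(col>t)[0].max(); E.append((u,174+k+(col[k]-t)/(col[k]-col[k+1])))
E=np.array(E); W=np.array([ray(C,u,v,8)[:2] for u,v in E]); f=np.polyfit(W[:,1],W[:,0],1); print('front edge x=',f,'yaw',-np.degrees(np.arctan(f[0])),'res',np.std(W[:,0]-np.polyval(f,W[:,1])))
for v in (176,178,180):
    row=g[v,195:270]; t=(row.max()*.8+row[-5:].mean())/2; k=np.where(row>(g[v,225]+row[-5:].mean())/2)[0]; print('sides',v,195+k.min(),195+k.max(),ray(C,195+k.min()-.0,v,8)[:2],ray(C,195+k.max(),v,8)[:2])
print('ball',ray(C,243.0,148,193).round(1),'fin top',ray(C,256.7,235.5,46).round(1),'loupe top',ray(C,263.3,220.5,43).round(1))
B=(P[...,2]>120)&(P[...,2]<150)&(np.arange(512)[None,:]>258)&(np.arange(512)[None,:]<340)
print('bath',P[B].min(0),P[B].max(0)); 
G=P[120:200,400:500].reshape(-1,3); print('green z',np.percentile(G[:,2],[5,50,95]),P[:230,362:][P[:230,362:,2]>60].min(0))
E
```

```text
head ((230.5, 135.5), (45.0, 51.0), 90.0)
[[793.3 185.9]
 [790.9  39.7]
 [660.6  42.6]
 [663.3 187.8]] [727.00391997 114.01296317]
front edge x= [2.55133574e-02 5.99884366e+02] yaw -1.4614906430118677 res 0.11510773687275176
sides 176 208 255 [624.08068441 189.59297771] [621.15105558  44.10477824]
sides 178 208 255 [617.86236718 189.68653193] [614.91687721  44.24392953]
sides 180 208 255 [611.64791448 189.780028  ] [608.68658368  44.38299411]
ball [679.2  78.9 193. ] fin top [438.2  43.8  46. ] loupe top [482.6  22.9  43. ]
bath [  33.74962364 -203.34392051  120.04660109] [843.33378013  48.63488197 149.98909198]
green z [295.6015302  300.00348982 303.73081264] [ 443.91039382 -745.57619031   60.00691675]
```

```bash
cat >> h.py <<'E'
def Rt(yaw,lean):
    y,l=np.radians([yaw,lean]); f=np.array([np.cos(y),np.sin(y),0]); L=np.array([-np.sin(y),np.cos(y),0]); u=np.array([0,0,1.])
    return np.c_[-np.cos(l)*f-np.sin(l)*u, L, np.sin(l)*f-np.cos(l)*u]
def rows(*T):  # T=(x,y,z,yaw,lean): rows from the measured pose
    s=manip.sense(); R=Ro.from_quat(s['tcp_rot']).as_matrix()
    for t in T:
        d=R.T@(np.array(t[:3])-s['ee_pos'])/1000; r=np.degrees(Ro.from_matrix(R.T@Rt(*t[3:])).as_rotvec())
        print([round(float(v),4) for v in d]+[round(float(v),2) for v in r])
def st():
    s=manip.sense(); R=Ro.from_quat(s['tcp_rot']).as_matrix(); f=-R[:,0]
    print(round(s['time_s'],2),s['ee_pos'].round(1),'yaw',np.degrees(np.arctan2(R[1,1],R[0,1])).round(2)-90,'lean',np.degrees(np.arctan2(-R[2,0],-R[2,2])).round(2),'roll',np.degrees(R[2,1]).round(2),'F',np.round(s['contact_force'],1),'w',round(s['grip_width'],1),round(s['grasp_force'],1),'q',np.round(s['q'],2))
E
python3 -c "
from h import *
st(); rows((380,-250,270,-90,0),(430,20,200,-20,10))"
```

```text
0.1 [ 205.7 -694.8  236.9] yaw -163.51 lean 0.01 roll -0.08 F [ 0.1 -0.2  0.3] w 93.1 0.0 q [ 1.21  0.6  -0.    1.6   0.    0.94 -0.08]
[0.2934, -0.3771, -0.0327, -0.07, -0.04, -73.51]
[0.418, -0.6217, 0.0376, -12.56, -4.22, -143.05]
```

step_arm(deltas=[[[0.293,-0.377,-0.033,0,0,-73.5],[0.293,-0.377,-0.033,0,0,-73.5],[0.293,-0.377,-0.033,0,0,-73.5],[0.293,-0.377,-0.033,0,0,-73.5],[0.293,-0.377,-0.033,0,0,-73.5],[0.293,-0.377,-0.033,0,0,-73.5],[0.293,-0.377,-0.033,0,0,-73.5],[0.293,-0.377,-0.033,0,0,-73.5],[0.293,-0.377,-0.033,0,0,-73.5],[0.418,-0.622,0.038,-12.5,-4.2,-143],[0.418,-0.622,0.038,-12.5,-4.2,-143],[0.418,-0.622,0.038,-12.5,-4.2,-143],[0.418,-0.622,0.038,-12.5,-4.2,-143],[0.418,-0.622,0.038,-12.5,-4.2,-143],[0.418,-0.622,0.038,-12.5,-4.2,-143],[0.418,-0.622,0.038,-12.5,-4.2,-143]]], grip=0.45)

```text
time_s: 2.1
ee_pos: [430.0, 19.5, 199.1]
tcp_rot: [0.171, 0.981, -0.016, 0.086]
contact_force: [-0.2, 0.6, -0.3]
grip_width: 41.6
grasp_force: 0.0
```

```bash
python3 -c "
from h import *
st(); C,p,d=shot('wrist','w1'); print(C[2]); np.save('w1d.npy',d)"
```

```text
2.1 [430.   19.5 199.1] yaw -19.760000000000005 lean 9.98 roll -0.13 F [-0.2  0.6 -0.3] w 41.6 0.0 q [ 0.27  0.33 -0.66  2.36  0.71  0.49  0.24]
[336.41893541  52.66793681 330.40531268]
```

View pics/w1.png

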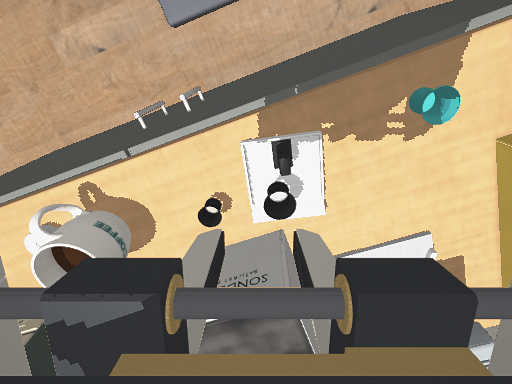

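The wrist view shows the tray at (283,178), with its tail at the top (242,143) to (322,133), its nose at (253,221) to (325,213), the fin at (283,150) and the loupe at (280,200).

```bash
python3 - <<'E'
from h import *
C=cal('wrist'); p=cv2.imread('pics/w1.png'); d=np.load('w1d.npy'); P=pts(C,d)
hs=cv2.cvtColor(p,cv2.COLOR_BGR2HSV)
m=((hs[...,1]<45)&(hs[...,2]>120)).astype('u1'); m[:125]=0;m[228:]=0;m[:,:235]=0;m[:,335:]=0
m=cv2.morphologyEx(m,cv2.MORPH_CLOSE,np.ones((25,25)))
c=max(cv2.findContours(m,0,1)[0],key=cv2.contourArea); q=cv2.approxPolyDP(cv2.convexHull(c),5,True)[:,0]; print(q.tolist())
for z in (10,13): print(z,[ray(C,*a,z)[:2].round(1).tolist() for a in q])
k=(P[...,2]>43)&(P[...,2]<50)&(hs[...,2]<90); k[:125]=0;k[185:]=0;k[:,:260]=0;k[:,310:]=0
f=P[k]; print('fin top',len(f),f.mean(0),np.percentile(f,[2,98],0)); print(cv2.minAreaRect(f[:,:2].astype('f4')))
k=(P[...,2]>37)&(P[...,2]<48)&(hs[...,2]<90); k[:185]=0;k[225:]=0;k[:,:255]=0;k[:,305:]=0
f=P[k]; print('loupe',len(f),cv2.minEnclosingCircle(f[:,:2].astype('f4')) if len(f) else 0)
print('z floor',P[160,262],'wood',P[110,350])
E
```

```text
[[320, 131], [325, 214], [253, 222], [241, 141]]
10 [[427.7, 89.1], [529.5, 69.2], [510.5, -18.5], [409.3, 4.4]]
13 [[426.8, 88.8], [527.7, 69.1], [508.9, -17.9], [408.6, 4.8]]
fin top 232 [438.20907505  42.3717143   45.03511352] [[427.54873262  36.24461899  43.18769387]
 [449.2208955   48.55541963  46.55527535]]
((438.5921936035156, 42.57323455810547), (11.572583198547363, 23.567138671875), 78.06797790527344)
loupe 250 ((482.2903137207031, 23.282800674438477), 17.944185256958008)
z floor [439.96968069  18.21282527   2.70256644] wood [419.0262443  126.44473851   0.81936552]
```

```bash
python3 -c "
from h import *
a=38; u=np.radians([a,-12]); z=np.array([np.sin(u[0])*np.cos(u[1]),np.sin(u[0])*np.sin(u[1]),-np.cos(u[0])]); g=np.array([438.5,42.5,33])
print(g-75*z); rows((*(g-75*z),-12,a),(*g,-12,a))"
```

```text
[393.33441538  52.10024137  92.10080652]
[0.0632, 0.0193, 0.0974, -3.27, -27.96, -6.93]
[0.0284, 0.0256, 0.1636, -3.27, -27.96, -6.93]
```

step_arm(deltas=[[[0.063,0.019,0.097,-3.3,-28,-6.9],[0.063,0.019,0.097,-3.3,-28,-6.9],[0.063,0.019,0.097,-3.3,-28,-6.9],[0.063,0.019,0.097,-3.3,-28,-6.9],[0.063,0.019,0.097,-3.3,-28,-6.9]]])

```text
time_s: 2.78
ee_pos: [444.4, 76.4, 107.8]
tcp_rot: [0.118, 0.963, -0.07, 0.232]
contact_force: [-0.8, 0.0, 1.2]
grip_width: 41.8
grasp_force: 0.0
```

```bash
python3 -c "
from h import *
st(); rows((438.5,42.5,33,-12,38))"
```

```text
2.77 [444.4  76.4 107.8] yaw -15.069999999999993 lean 27.7 roll -4.61 F [-0.8  0.   1.2] w 41.8 0.0 q [ 0.21  0.88 -1.29  2.56  1.6   1.3  -0.97]
[0.0331, -0.0281, 0.0699, -5.55, -10.42, -0.07]
```

```bash
cat > kin.py <<'E'
from h import *
from scipy.optimize import least_squares
import itertools
def fk(q,k,sg):
    H,L1,L2,D,a0,c=k; q=np.array(q)*sg; z=np.array([0,0,1.]); E=lambda a,t: Ro.from_euler(a,t)
    R=E('z',a0+q[0]); p=z*H; R=R*E('y',q[1]); p=p+R.apply(z)*L1; R=R*E('z',q[2])*E('y',q[3]); p=p+R.apply(z)*L2
    R=R*E('z',q[4])*E('y',q[5]); p=p+R.apply(z)*D; return p,R*E('z',q[6]+c)
E
python3 - <<'E'
from kin import *
s=manip.sense()
data=[([1.206,.599,-.003,1.599,.002,.943,-.08],[205.777,-695.183,237.618],[.98966,.14342,-.00017,-.00076]),
([.27,.33,-.66,2.36,.71,.49,.24],[430,19.5,199.1],[.171,.981,-.016,.086]),(s['q'],s['ee_pos'],s['tcp_rot'])]
best=[]
for t in itertools.product([1,-1],repeat=4):
    sg=np.array([t[0],1,t[1],1,t[2],1,t[3]])
    def f(k):
        o=[]
        for q,p,r in data:
            P,R=fk(q,k,sg); o+=list((P-p)); o+=list(300*(R*Ro.from_quat(r).inv()).as_rotvec())
        return o
    for a0 in (-2.5,-1.2,0,1.5,3):
      for c in (0,1.57,3.1,-1.57):
        r=least_squares(f,[300,400,400,200,a0,c]); best.append((r.cost,t,r.x.round(3).tolist()))
best.sort(key=lambda b:b[0]); print(*best[:3],sep='\n')
E
```

```text
(np.float64(232.41907702813725), (-1, -1, -1, -1), [182.628, 675.69, 425.318, 259.582, -0.085, 1.488])
(np.float64(232.41907702813825), (-1, -1, -1, -1), [182.628, 675.69, 425.318, 259.582, -0.085, 1.488])
(np.float64(232.41907702813856), (-1, -1, -1, -1), [182.628, 675.69, 425.318, 259.582, -0.085, 1.488])
```

```bash
cat >> kin.py <<'E'
SG=np.array([-1,1,-1,1,-1,1,-1]); K=[182.628,675.69,425.318,259.582,-.085,1.488]
LO=np.array([-2.57,-.35,-1.29,.11,-1.05,.11,-2.63]);HI=np.array([2.57,1.97,1.29,2.56,4.19,1.86,2.63])
def ik(p,yaw,lean,q0):
    T=Ro.from_matrix(Rt(yaw,lean))
    def f(q):
        P,R=fk(q,K,SG); return np.r_[(P-p)/10,20*(R*T.inv()).as_rotvec()]
    r=least_squares(f,np.clip(q0,LO+.01,HI-.01),bounds=(LO,HI)); return r.cost,r.x
E
python3 - <<'E'
from kin import *
rng=np.random.default_rng(0)
seeds=[[.27,.33,-.66,2.36,.71,.49,.24],[.21,.88,-1.29,2.56,1.6,1.3,-.97],[-.1,.3,0,2.3,0,.5,-.1]]+[rng.uniform(LO,HI) for _ in range(25)]
for p,yaw in [((438.5,42.5,33),-12),((480,70,33),-6),((515,119,33),-1.5),((560,118,35),-1.5),((600,117,42),-1.5),((660,115.5,41),-1.5)]:
    o=[]
    for lean in (0,10,20,30,38):
        b=min((ik(np.array(p),yaw,lean,s) for s in seeds),key=lambda b:b[0]); o.append((lean,round(b[0],3),b[1].round(2).tolist() if b[0]<.01 else '-'))
    print(p,*o,sep='\n  ')
E
```

```text
(438.5, 42.5, 33)
  (0, np.float64(0.0), [-0.29, 0.66, 0.17, 2.42, -1.0, 0.12, 2.21])
  (10, np.float64(0.0), [-0.12, 0.67, -0.15, 2.52, 2.5, 0.26, -1.37])
  (20, np.float64(1.391), '-')
  (30, np.float64(8.89), '-')
  (38, np.float64(19.154), '-')
(480, 70, 33)
  (0, np.float64(0.0), [-0.1, 0.68, -0.2, 2.32, 0.68, 0.2, 0.54])
  (10, np.float64(0.0), [-0.34, 0.67, 0.13, 2.42, 3.44, 0.12, -2.21])
  (20, np.float64(0.0), [0.11, 0.79, -0.67, 2.52, 2.15, 0.7, -1.03])
  (30, np.float64(1.516), '-')
  (38, np.float64(7.136), '-')
(515, 119, 33)
  (0, np.float64(0.0), [-0.21, 0.69, -0.16, 2.22, 0.4, 0.26, 0.82])
  (10, np.float64(0.0), [-0.09, 0.71, -0.39, 2.32, 1.63, 0.3, -0.43])
  (20, np.float64(0.0), [-0.09, 0.73, -0.44, 2.42, 2.21, 0.5, -1.03])
  (30, np.float64(0.0), [-0.06, 0.81, -0.57, 2.52, 2.36, 0.85, -1.22])
  (38, np.float64(0.573), '-')
(560, 118, 35)
  (0, np.float64(0.0), [-0.16, 0.71, -0.22, 2.11, 0.42, 0.35, 0.83])
  (10, np.float64(0.0), [-0.09, 0.72, -0.36, 2.22, 1.34, 0.29, -0.1])
  (20, np.float64(0.0), [-0.34, 0.7, 0.0, 2.32, 2.73, 0.23, -1.51])
  (30, np.float64(0.0), [-0.52, 0.75, 0.25, 2.42, 3.17, 0.51, -2.0])
  (38, np.float64(0.0), [-0.08, 0.84, -0.51, 2.5, 2.49, 0.96, -1.29])
(600, 117, 42)
  (0, np.float64(0.0), [0.09, 0.8, -0.61, 2.02, 0.83, 0.59, 0.45])
  (10, np.float64(0.0), [-0.29, 0.7, -0.02, 2.12, 0.32, 0.16, 0.94])
  (20, np.float64(0.0), [-0.25, 0.7, -0.1, 2.23, 2.25, 0.19, -1.01])
  (30, np.float64(0.0), [-0.13, 0.74, -0.32, 2.33, 2.44, 0.54, -1.19])
  (38, np.float64(0.0), [-0.27, 0.76, -0.13, 2.4, 2.74, 0.71, -1.53])
(660, 115.5, 41)
  (0, np.float64(0.0), [0.11, 0.85, -0.64, 1.88, 0.78, 0.69, 0.54])
  (10, np.float64(0.0), [-0.13, 0.74, -0.23, 1.99, 0.67, 0.32, 0.63])
  (20, np.float64(0.0), [-0.09, 0.75, -0.31, 2.09, 1.65, 0.29, -0.35])
  (30, np.float64(0.0), [0.17, 0.89, -0.8, 2.19, 2.03, 0.77, -0.65])
  (38, np.float64(0.0), [-0.49, 0.78, 0.27, 2.27, 3.15, 0.53, -1.96])
```

```bash
python3 -c "
from h import *
rows((540,60,190,-8,38))"
```

```text
[-0.124, 0.0024, -0.0283, -7.72, -10.57, -3.44]
```

step_arm(deltas=[[[-0.124,0.002,-0.028,-7.7,-10.6,-3.4],[-0.124,0.002,-0.028,-7.7,-10.6,-3.4],[-0.124,0.002,-0.028,-7.7,-10.6,-3.4],[-0.124,0.002,-0.028,-7.7,-10.6,-3.4],[-0.124,0.002,-0.028,-7.7,-10.6,-3.4],[-0.124,0.002,-0.028,-7.7,-10.6,-3.4],[-0.124,0.002,-0.028,-7.7,-10.6,-3.4],[-0.124,0.002,-0.028,-7.7,-10.6,-3.4]]])

```text
time_s: 3.78
ee_pos: [539.9, 59.9, 193.4]
tcp_rot: [0.064, 0.943, -0.024, 0.326]
contact_force: [0.1, 0.0, 0.1]
grip_width: 41.9
grasp_force: 0.0
```

```bash
python3 -c "
from h import *
st(); rows((540,60,190,-8,38),(438.5,42.5,100,-12,12),(438.5,42.5,33,-12,12))"
```

```text
3.77 [539.9  59.9 193.4] yaw -7.859999999999999 lean 38.22 roll -0.17 F [0.1 0.  0.1] w 41.9 0.0 q [ 0.44  0.71 -1.29  2.47  1.81  1.12 -0.7 ]
[0.0021, 0.0001, 0.0027, -0.05, 0.22, 0.21]
[0.1349, -0.0308, 0.0128, 1.62, 26.21, 3.85]
[0.1764, -0.0306, 0.0654, 1.62, 26.21, 3.85]
```

step_arm(deltas=[[[0.135,-0.031,0.013,1.6,26.2,3.9],[0.135,-0.031,0.013,1.6,26.2,3.9],[0.135,-0.031,0.013,1.6,26.2,3.9],[0.135,-0.031,0.013,1.6,26.2,3.9],[0.135,-0.031,0.013,1.6,26.2,3.9],[0.135,-0.031,0.013,1.6,26.2,3.9],[0.135,-0.031,0.013,1.6,26.2,3.9]]])

```text
time_s: 4.65
ee_pos: [438.8, 42.2, 100.2]
tcp_rot: [0.104, 0.989, -0.011, 0.105]
contact_force: [0.3, -0.5, -1.0]
grip_width: 41.7
grasp_force: 0.0
```

```bash
python3 -c "
from h import *
st(); rows((438.5,42.5,100,-12,12),(438.5,42.5,33,-12,12))"
```

```text
4.65 [438.8  42.2 100.2] yaw -12.030000000000001 lean 12.1 roll 0.03 F [ 0.3 -0.5 -1. ] w 41.7 0.0 q [ 0.5   0.81 -1.25  2.45  1.46  0.91 -0.48]
[0.0004, 0.0002, 0.0002, 0.02, 0.1, -0.04]
[0.0145, 0.0002, 0.0657, 0.02, 0.1, -0.04]
```

step_arm(deltas=[[[0.005,0,0.022,0,0,0],[0.01,0,0.044,0,0,0],[0.0145,0,0.0657,0,0.1,0],[0.0145,0,0.0657,0,0.1,0],[0.0145,0,0.0657,0,0.1,0]]])

```text
time_s: 5.28
ee_pos: [438.4, 42.4, 33.3]
tcp_rot: [0.104, 0.989, -0.01, 0.104]
contact_force: [0.2, -0.0, 0.6]
grip_width: 41.7
grasp_force: 0.0
```

```bash
python3 -c "
from h import *
st(); rows((438.5,42.5,33,-12,12))"
```

```text
5.28 [438.4  42.4  33.3] yaw -12.049999999999997 lean 11.96 roll 0.06 F [ 0.2 -0.   0.6] w 41.7 0.0 q [ 0.43  0.96 -1.17  2.49  1.67  0.98 -0.66]
[-0.0, 0.0001, 0.0003, 0.05, -0.04, -0.06]
```

step_arm(deltas=[[[0,0,0,0,0,0],[0,0,0,0,0,0],[0,0,0,0,0,0],[0,0,0,0,0,0],[0,0,0,0,0,0]]], grip=0.1, newtons=12)

```text
time_s: 5.9
ee_pos: [438.6, 42.5, 33.0]
tcp_rot: [0.104, 0.989, -0.01, 0.104]
contact_force: [0.6, 1.8, 6.1]
grip_width: 12.1
grasp_force: 12.0
```

```bash
python3 - <<'E'
from kin import *
st(); q=manip.sense()['q']
A=np.array([438.4,42.4,33.3]);B=np.array([515,119,33.3])
# feasible lean at intermediate points, continuing the branch
for a in np.linspace(0,1,5):
    c,q=ik(A+(B-A)*a,-12+10.5*a,12,q); print(round(a,2),round(c,3),q.round(2))
rows(*[(*(A+(B-A)*a),-12+10.5*a,12) for a in np.linspace(0.125,1,8)])
E
```

```text
5.9 [438.6  42.5  33. ] yaw -12.049999999999997 lean 11.98 roll 0.07 F [0.6 1.8 6.1] w 12.1 12.0 q [ 0.43  0.96 -1.17  2.49  1.67  0.98 -0.66]
0.0 0.0 [ 0.37  0.95 -1.13  2.54  1.73  0.95 -0.79]
0.25 0.0 [ 0.34  0.95 -1.12  2.49  1.71  0.94 -0.71]
0.5 0.0 [ 0.31  0.95 -1.11  2.44  1.68  0.92 -0.63]
0.75 0.0 [ 0.29  0.95 -1.09  2.39  1.66  0.9  -0.55]
1.0 0.0 [ 0.26  0.95 -1.08  2.34  1.63  0.88 -0.46]
[-0.0071, 0.0112, 0.0012, -0.21, -0.02, -1.34]
[-0.0143, 0.0226, 0.0027, -0.48, -0.02, -2.63]
[-0.0215, 0.034, 0.0043, -0.76, -0.02, -3.91]
[-0.0287, 0.0453, 0.0058, -1.03, -0.02, -5.19]
[-0.0359, 0.0567, 0.0074, -1.3, -0.02, -6.48]
[-0.0431, 0.0681, 0.0089, -1.57, -0.02, -7.76]
[-0.0503, 0.0794, 0.0105, -1.85, -0.01, -9.05]
[-0.0575, 0.0908, 0.012, -2.12, -0.01, -10.33]
```

step_arm(deltas=[[[-0.0023,0.0038,0.0005,-0.09,0,-0.43],[-0.0069,0.0113,0.0014,-0.26,0,-1.29],[-0.0115,0.0188,0.0023,-0.44,0,-2.15],[-0.016,0.0263,0.0033,-0.61,0,-3.0],[-0.0206,0.0338,0.0043,-0.79,0,-3.86],[-0.0252,0.0413,0.0053,-0.96,0,-4.72],[-0.0298,0.0488,0.0062,-1.14,0,-5.58],[-0.0344,0.0563,0.0072,-1.31,0,-6.44],[-0.039,0.0638,0.0082,-1.49,0,-7.3],[-0.0435,0.0713,0.0091,-1.66,0,-8.15],[-0.0481,0.0788,0.0101,-1.84,0,-9.01],[-0.0527,0.0863,0.011,-2.01,0,-9.87],[-0.055,0.09,0.0115,-2.1,0,-10.3],[-0.055,0.09,0.0115,-2.1,0,-10.3]]])

```text
time_s: 7.65
ee_pos: [512.3, 118.9, 32.7]
tcp_rot: [0.013, 0.994, -0.001, 0.104]
contact_force: [0.1, 0.1, -2.9]
grip_width: 11.9
grasp_force: 12.0
```

```bash
python3 -c "
from h import *
st(); C,p,d=shot('top','t1'); shot('side','s1')
a=cv2.imread('pics/t1.png')[160:260,190:290]; b=cv2.imread('pics/s1.png')[150:270,170:340]
cv2.imwrite('pics/c1.png',np.hstack([cv2.resize(a,(400,400),interpolation=2),cv2.resize(b,(400,400),interpolation=2)]))"
```

```text
7.65 [512.3 118.9  32.7] yaw -1.5499999999999972 lean 11.93 roll -0.0 F [ 0.1  0.1 -2.9] w 11.9 12.0 q [ 0.33  0.98 -1.14  2.3   1.58  0.95 -0.36]
```

View pics/c1.png

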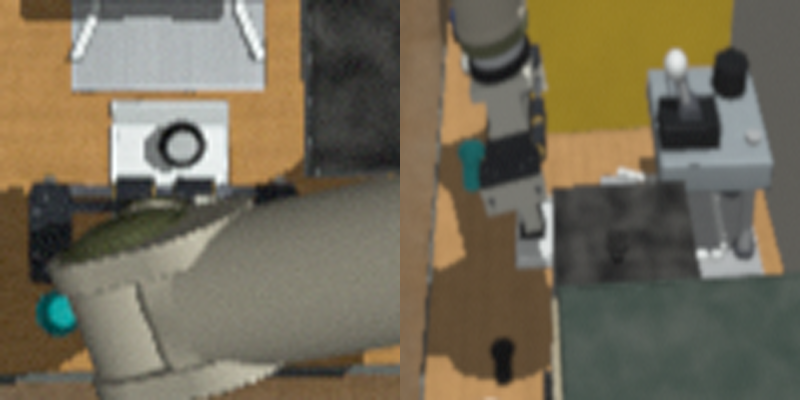

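The crop shows the tray squarely in line with the plate: its centre is at column 169 against the plate's 168, with a gap of about 7 mm and the loupe upright at (180,145). Next I'll work out the climb.

```bash
cat > climb.py <<'E'
from kin import *
from scipy.optimize import brentq
O=np.array([603,117.]); Y=-1.5; f=np.array([np.cos(np.radians(Y)),np.sin(np.radians(Y))]); T33=12/18.5
def W(x,z,th,lean): return (*(O+x*f+np.array([0,.0])),z,Y,lean+th)
def pitch(t):
    def g(th):
        x=-t*np.cos(th)+8*np.sin(th); z=t*np.sin(th)+8*np.cos(th); return z-max(0,(x-84)*T33)
    return 0. if g(0)<=0 else brentq(g,0,.4)
def tcp(t,h=32.7):
    th=pitch(t); return t+20*np.cos(th)-h*np.sin(th), 20*np.sin(th)+h*np.cos(th), np.degrees(th)
def edge(d,th,h=32.7):
    a=np.radians(th); x,z=20-d,h; return x*np.cos(a)-z*np.sin(a), 8+x*np.sin(a)+z*np.cos(a), th
E
python3 - <<'E'
from climb import *
s=manip.sense(); e=s['ee_pos'][:2]-O; print('stand x,y',e@f, e@[-f[1],f[0]])
t0=e@f-20; ts=np.linspace(t0,-48,14)[1:]
L=[tcp(t) for t in ts]; th=L[-1][2]
L+=[edge(48,a) for a in np.linspace(th,0,7)[1:]]
q=s['q']; lean=11.93
for x in L: c,q=ik(np.array(W(*x,lean)[:3]),Y,lean+x[2],q); print(np.round(x,2),round(c,3))
print(q.round(2)); rows(*[W(*x,lean) for x in L])
E
```

```text
stand x,y -91.14301748253247 -1.0453937322230835
[-86.29  32.7    0.  ] 0.0
[-81.43  32.7    0.  ] 0.0
[-76.57  32.7    0.  ] 0.0
[-72.74  33.31   1.79] 0.0
[-69.13  33.98   3.9 ] 0.0
[-65.27  34.49   5.57] 0.0
[-60.62  34.59   5.92] 0.0
[-56.    34.7    6.32] 0.0
[-51.42  34.83   6.77] 0.0
[-46.88  34.97   7.29] 0.0
[-42.39  35.14   7.89] 0.0
[-37.98  35.32   8.61] 0.0
[-33.65  35.54   9.46] 0.0
[-32.22  36.55   7.89] 0.0
[-31.42  37.43   6.31] 0.0
[-30.6   38.28   4.73] 0.0
[-29.76  39.11   3.15] 0.0
[-28.89  39.92   1.58] 0.0
[-28.   40.7   0. ] 0.0
[ 0.29  0.95 -1.06  2.2   1.52  0.87 -0.26]
[-0.0047, 0.0011, 0.001, -0.05, -0.01, -0.05]
[-0.0095, 0.0011, 0.002, -0.05, -0.01, -0.05]
[-0.0143, 0.0011, 0.003, -0.05, -0.01, -0.05]
[-0.0181, 0.0011, 0.0032, -0.05, -1.8, -0.05]
[-0.0218, 0.0011, 0.0033, -0.05, -3.91, -0.05]
[-0.0257, 0.0011, 0.0036, -0.05, -5.59, -0.05]
[-0.0302, 0.0011, 0.0045, -0.05, -5.93, -0.05]
[-0.0348, 0.0011, 0.0053, -0.05, -6.33, -0.05]
[-0.0393, 0.0011, 0.0061, -0.05, -6.78, -0.05]
[-0.0438, 0.0011, 0.0069, -0.05, -7.3, -0.05]
[-0.0482, 0.0011, 0.0077, -0.05, -7.9, -0.05]
[-0.0526, 0.0011, 0.0084, -0.05, -8.62, -0.05]
[-0.0568, 0.0011, 0.0091, -0.05, -9.48, -0.05]
[-0.0584, 0.0011, 0.0084, -0.05, -7.9, -0.05]
[-0.0594, 0.0011, 0.0077, -0.05, -6.32, -0.05]
[-0.0604, 0.0011, 0.0071, -0.05, -4.74, -0.05]
[-0.0614, 0.0011, 0.0064, -0.05, -3.17, -0.05]
[-0.0624, 0.0011, 0.0058, -0.05, -1.59, -0.05]
[-0.0634, 0.0011, 0.0052, -0.05, -0.01, -0.05]
```

step_arm(deltas=[[[-0.0047,0.0005,0.001,0,0,0],[-0.0095,0.001,0.002,0,0,0],[-0.0143,0.001,0.003,0,0,0],[-0.0162,0.001,0.0031,0,-0.9,0],[-0.0181,0.001,0.0032,0,-1.8,0],[-0.02,0.001,0.0033,0,-2.85,0],[-0.0218,0.001,0.0033,0,-3.9,0],[-0.0238,0.001,0.0035,0,-4.75,0],[-0.0257,0.001,0.0036,0,-5.6,0],[-0.0302,0.001,0.0045,0,-5.9,0],[-0.0302,0.001,0.0045,0,-5.9,0]]])

```text
time_s: 9.12
ee_pos: [543.2, 118.5, 34.7]
tcp_rot: [0.014, 0.988, -0.002, 0.155]
contact_force: [-0.7, -0.6, -2.6]
grip_width: 12.2
grasp_force: 12.0
```

```bash
python3 - <<'E'
from climb import *
st(); shot('top','t2'); shot('side','s2'); C,p,d=shot('wrist','w2')
a=cv2.imread('pics/t2.png')[150:230,200:280]; b=cv2.imread('pics/w2.png')
cv2.imwrite('pics/c2.png',np.hstack([cv2.resize(a,(384,384),interpolation=2),cv2.resize(b[:288,64:448],(384,384))]))
lean=11.93
L=[tcp(t) for t in np.linspace(-80.6,-48,8)[1:]]; th=L[-1][2]; L+=[edge(48,a) for a in np.linspace(th,0,7)[1:]]
rows(*[W(*x,lean) for x in L])
E
```

```text
9.12 [543.2 118.5  34.7] yaw -1.5999999999999943 lean 17.87 roll -0.03 F [-0.7 -0.6 -2.6] w 12.2 12.0 q [ 0.32  0.99 -1.13  2.3   1.72  0.99 -0.44]
[-0.0008, 0.0, 0.0003, -0.06, -0.11, -0.07]
[-0.005, 0.0, 0.0016, -0.06, -0.5, -0.07]
[-0.0092, 0.0, 0.0028, -0.06, -0.94, -0.07]
[-0.0134, 0.0, 0.004, -0.06, -1.45, -0.07]
[-0.0176, 0.0, 0.0052, -0.06, -2.04, -0.07]
[-0.0216, 0.0, 0.0063, -0.06, -2.73, -0.07]
[-0.0256, 0.0001, 0.0074, -0.06, -3.55, -0.07]
[-0.0273, 0.0001, 0.0069, -0.06, -1.98, -0.07]
[-0.0283, 0.0001, 0.0063, -0.06, -0.4, -0.07]
[-0.0294, 0.0001, 0.0057, -0.06, 1.18, -0.07]
[-0.0304, 0.0001, 0.0052, -0.05, 2.75, -0.07]
[-0.0315, 0.0001, 0.0047, -0.05, 4.33, -0.07]
[-0.0326, 0.0001, 0.0042, -0.05, 5.91, -0.07]
```

View pics/c2.png

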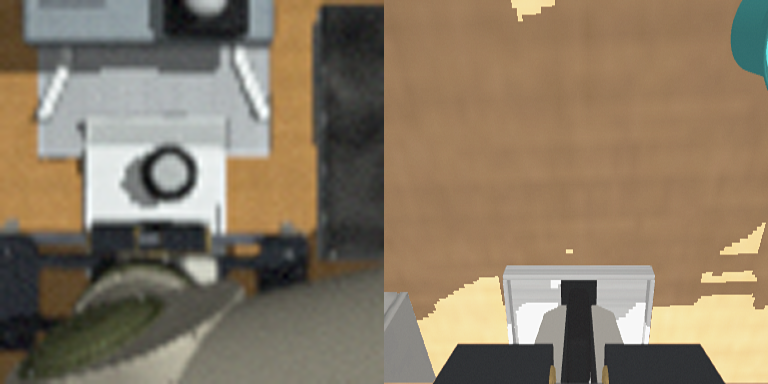

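The tray is centred on the plate (columns 85 to 226 against 38 to 270), its nose is past the step and the loupe is upright at (168,173). The wrist half shows the tail at rows 265 to 285. I'll check that the tail is down by comparing its height with the wood next to it.

```bash
python3 - <<'E'
from climb import *
C,p,d=shot('wrist'); P=pts(C,d)
# tail rows in full image: row=265*288/384~199, col 64+510-384..
for u in (210,240,300):
  for v in (185,192,197,199,200,201,202,204,206,208,210,213,216): print(u,v,P[v,u].round(1),p[v,u]) if u==240 else None
print(np.median(P[150:190,150:330].reshape(-1,3)[:,2]))
for u in (200,215,240,300,320): 
  c=P[193:225,u]; print(u,[(round(a[0]),round(a[2],1)) for a in c[::2]])
E
```

```text
240 185 [517.4 107.3  -0.8] [163 130  95]
240 192 [522.2 107.   -0.6] [161 127  91]
240 197 [526.3 106.8  -1.2] [158 124  89]
240 199 [526.2 106.9   1.1] [183 184 184]
240 200 [526.3 106.9   2.1] [179 180 179]
240 201 [526.1 107.    3.4] [186 183 184]
240 202 [525.6 107.1   5.3] [167 167 166]
240 204 [525.8 107.2   7.1] [178 178 177]
240 206 [525.3 107.4   9.9] [199 198 197]
240 208 [526.4 107.4  10.4] [192 192 190]
240 210 [532.6 106.6   3.8] [255 255 255]
240 213 [534.6 106.5   4.1] [167 167 167]
240 216 [536.8 106.4   4.3] [204 204 201]
-0.5469809194889592
200 [(522, np.float64(-0.9)), (524, np.float64(-0.4)), (526, np.float64(-1.9)), (526, np.float64(1.0)), (525, np.float64(3.5)), (526, np.float64(5.0)), (525, np.float64(8.6)), (526, np.float64(9.3)), (527, np.float64(10.1)), (532, np.float64(5.0)), (533, np.float64(4.8)), (534, np.float64(5.4)), (536, np.float64(4.9)), (538, np.float64(4.3)), (539, np.float64(5.9)), (540, np.float64(5.8))]
215 [(523, np.float64(-1.4)), (523, np.float64(0.8)), (526, np.float64(-0.8)), (526, np.float64(1.4)), (526, np.float64(3.6)), (526, np.float
[... 728 characters left out ...]
, np.float64(0.6)), (527, np.float64(3.8)), (527, np.float64(6.3)), (526, np.float64(8.6)), (526, np.float64(10.7)), (528, np.float64(10.3)), (535, np.float64(3.0)), (536, np.float64(4.1)), (537, np.float64(4.6)), (539, np.float64(4.1)), (539, np.float64(5.4)), (541, np.float64(4.8)), (542, np.float64(6.1))]
320 [(524, np.float64(0.3)), (526, np.float64(-1.2)), (526, np.float64(0.7)), (528, np.float64(1.0)), (527, np.float64(4.8)), (527, np.float64(6.0)), (527, np.float64(8.3)), (527, np.float64(9.7)), (528, np.float64(10.3)), (534, np.float64(4.5)), (535, np.float64(4.8)), (537, np.float64(5.1)), (539, np.float64(4.1)), (540, np.float64(5.1)), (542, np.float64(4.8)), (543, np.float64(5.1))]
```

step_arm(deltas=[[[-0.0008,0,0.0008,0,-0.1,0],[-0.005,0,0.0021,0,-0.5,0],[-0.0092,0,0.0033,0,-0.95,0],[-0.0134,0,0.0045,0,-1.45,0],[-0.0176,0,0.0057,0,-2.05,0],[-0.0216,0,0.0068,0,-2.75,0],[-0.0256,0,0.0079,0,-3.55,0],[-0.0273,0,0.0074,0,-2.0,0],[-0.0283,0,0.0068,0,-0.4,0],[-0.0294,0,0.0062,0,1.2,0],[-0.0304,0,0.0057,0,2.75,0],[-0.0315,0,0.0052,0,4.35,0],[-0.0326,0,0.0047,0,5.9,0],[-0.0326,0,0.0047,0,5.9,0]]])

```text
time_s: 11.08
ee_pos: [575.8, 117.9, 40.6]
tcp_rot: [0.014, 0.994, -0.002, 0.105]
contact_force: [-2.1, 0.7, 4.7]
grip_width: 11.8
grasp_force: 12.0
```

```bash
python3 - <<'E'
from climb import *
st(); shot('top','t3'); C,p,d=shot('wrist','w3'); P=pts(C,d)
print('fwd'); rows(W(-28+7,40.7,0,11.93),W(-28+28,40.7,0,11.93))
g=(p.max(2).astype(int)-p.min(2)<25)&(p.max(2)>130)
for u in (215,300): print([(v,round(P[v,u,0]),round(P[v,u,2],1)) for v in range(185,240,3)])
E
```

```text
11.07 [575.8 117.9  40.6] yaw -1.5900000000000034 lean 12.01 roll -0.01 F [-2.1  0.7  4.7] w 11.8 12.0 q [ 0.35  0.98 -1.12  2.16  1.5   0.93 -0.17]
fwd
[-0.0061, -0.0002, 0.0012, -0.03, 0.12, -0.06]
[-0.0267, -0.0001, 0.0056, -0.03, 0.12, -0.06]
[(185, 551, np.float64(-0.9)), (188, 553, np.float64(-0.5)), (191, 555, np.float64(-1.7)), (194, 557, np.float64(-0.5)), (197, 559, np.float64(0.2)), (200, 556, np.float64(10.0)), (203, 556, np.float64(14.0)), (206, 556, np.float64(16.1)), (209, 558, np.float64(17.3)), (212, 563, np.float64(11.4)), (215, 566, np.float64(11.1)), (218, 567, np.float64(11.8)), (221, 569, np.float64(12.4)), (224, 572, np.float64(11.2)), (227, 574, np.float64(11.8)), (230, 576, np.float64(11.5)), (233, 579, np.float64(11.5)), (236, 581, np.float64(11.0)), (239, 583, np.float64(11.5))]
[(185, 552, np.float64(0.4)), (188, 554, np.float64(-0.7)), (191, 556, np.float64(0.2)), (194, 558, np.float64(-0.6)), (197, 561, np.float64(-0.7)), (200, 557, np.float64(10.0)), (203, 557, np.float64(13.5)), (206, 557, np.float64(17.7)), (209, 559, np.float64(17.8)), (212, 564, np.float64(12.4)), (215, 567, np.float64(11.5)), (218, 569, np.float64(11.3)), (221, 572, np.float64(10.9)), (224, 574, np.float64(11.3)), (227, 576, np.float64(11.5)), (230, 579, np.float64(10.7)), (233, 580, np.float64(11.3)), (236, 583, np.float64(11.5)), (239, 584, np.float64(12.2))]
```

step_arm(deltas=[[[-0.004,0,0.0008,0,0,0],[-0.009,0,0.0019,0,0,0],[-0.014,0,0.0029,0,0,0],[-0.019,0,0.004,0,0,0],[-0.024,0,0.005,0,0,0],[-0.0267,0,0.0056,0,0,0],[-0.0267,0,0.0056,0,0,0]]])

```text
time_s: 12.05
ee_pos: [601.5, 117.6, 40.6]
tcp_rot: [0.013, 0.995, -0.001, 0.104]
contact_force: [-8.0, 0.7, 10.2]
grip_width: 12.0
grasp_force: 12.0
```

step_arm(deltas=[[[0,0,0,0,0,0],[0,0,0,0,0,0],[0,0,0,0,0,0]]], grip=0.45)

```text
time_s: 12.42
ee_pos: [602.4, 116.7, 40.0]
tcp_rot: [0.014, 0.994, -0.002, 0.104]
contact_force: [0.6, 0.2, 0.6]
grip_width: 37.4
grasp_force: 0.0
```

```bash
python3 - <<'E'
from climb import *
st(); s=manip.sense(); g=s['ee_pos'].copy(); g[2]=41; lean=40
def at(b): 
    z=Rt(Y,lean)[:,2]; return (*(g-b*z),Y,lean)
q=s['q']
for b in (70,0):
    c,q=ik(np.array(at(b)[:3]),Y,lean,q); print(round(c,3),q.round(2))
R=Ro.from_quat(s['tcp_rot']).as_matrix(); rows((*(g-60*R[:,2]),Y,12),at(70),at(0))
E
```

```text
12.43 [602.4 116.7  40. ] yaw -1.5799999999999983 lean 11.94 roll -0.05 F [0.6 0.2 0.6] w 37.4 0.0 q [ 0.36  0.99 -1.11  2.1   1.47  0.93 -0.09]
0.0 [ 0.15  0.85 -0.96  2.49  2.19  1.12 -0.98]
0.0 [ 0.14  0.96 -0.87  2.42  2.3   1.12 -0.97]
[-0.0002, -0.0, -0.061, -0.07, -0.06, -0.07]
[0.0327, -0.0001, -0.0627, -0.09, -28.06, -0.05]
[-0.0002, -0.0, -0.001, -0.09, -28.06, -0.05]
```

step_arm(deltas=[[[0,0,-0.02,0,0,0],[0,0,-0.04,0,0,0],[0,0,-0.061,0,0,0],[0.016,0,-0.062,0,-10,0],[0.025,0,-0.062,0,-20,0],[0.0327,0,-0.0627,-0.1,-28,0],[0.0327,0,-0.0627,-0.1,-28,0],[0.0327,0,-0.0627,-0.1,-28,0]]])

```text
time_s: 13.42
ee_pos: [556.6, 118.8, 94.1]
tcp_rot: [0.012, 0.94, -0.004, 0.341]
contact_force: [-0.3, 0.0, 0.3]
grip_width: 41.4
grasp_force: 0.0
```

```bash
python3 - <<'E'
from climb import *
st(); shot('top','t4'); C,p,d=shot('wrist','w4'); np.save('w4d.npy',d); P=pts(C,d); print(C[2])
a=cv2.imread('pics/t4.png')[130:230,190:290]; cv2.imwrite('pics/c4.png',np.hstack([cv2.resize(a,(384,384),interpolation=2),cv2.resize(cv2.imread('pics/w4.png')[:,64:448],(384,384))]))
k=(P[...,2]>48)&(P[...,2]<60)&(p.max(2)<90)&(abs(P[...,0]-602)<30)&(abs(P[...,1]-117)<20); f=P[k]; print(len(f), f.mean(0) if len(f) else 0, cv2.minAreaRect(f[:,:2].astype('f4')) if len(f) else 0)
E
```

```text
13.43 [556.6 118.8  94.1] yaw -1.4000000000000057 lean 39.83 roll 0.03 F [-0.3  0.   0.3] w 41.4 0.0 q [ 0.19  0.93 -1.08  2.51  2.1   1.27 -0.9 ]
[405.39269644 121.71354824 158.69435613]
340 [600.88968398 115.51469307  51.80435004] ((611.5468139648438, 112.85845947265625), (15.682239532470703, 47.91208267211914), 71.16361236572266)
```

View pics/c4.png

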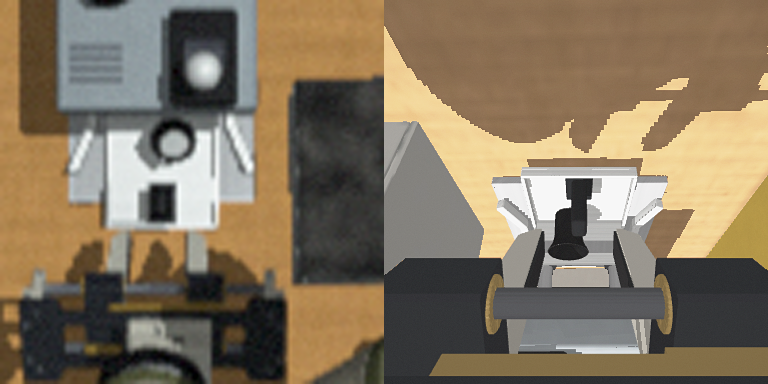

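The crops show the tray flat on the plate between the flared rails, with the fin at (161,203) and the loupe upright at (174,142). The open fingers are behind it.

```bash
python3 - <<'E'
from climb import *
C=cal('top'); print(ray(C,190+161/3.84,130+203/3.84,54))
g=np.array([601.3,117.0,41]); z=Rt(Y,40)[:,2]
rows(*[(*(g-b*z),Y,40) for b in (45,22,0)])
E
```

```text
[597.18030916 114.6997498   54.        ]
[0.0012, -0.0002, 0.0242, 0.01, -0.11, -0.08]
[0.0011, -0.0002, 0.0472, 0.01, -0.11, -0.08]
[0.0011, -0.0002, 0.0692, 0.01, -0.11, -0.08]
```

step_arm(deltas=[[[0.001,-0.0004,0.024,0,0,0],[0.001,-0.0004,0.047,0,0,0],[0.001,-0.0004,0.069,0,0,0],[0.001,-0.0004,0.069,0,0,0]]])

```text
time_s: 14.02
ee_pos: [601.7, 115.9, 40.3]
tcp_rot: [0.014, 0.94, -0.005, 0.341]
contact_force: [-0.3, 0.0, 0.3]
grip_width: 41.7
grasp_force: 0.0
```

step_arm(deltas=[[[0,0,0,0,0,0],[0,0,0,0,0,0],[0,0,0,0,0,0],[0,0,0,0,0,0]]], grip=0.1, newtons=15)

```text
time_s: 14.52
ee_pos: [600.8, 117.1, 41.8]
tcp_rot: [0.012, 0.94, -0.004, 0.342]
contact_force: [-2.1, 1.2, 2.9]
grip_width: 11.7
grasp_force: 15.0
```

```bash
python3 - <<'E'
from climb import *
st(); s=manip.sense(); e=s['ee_pos'][:2]-O; x0=e@f; print(x0, e@[-f[1],f[0]])
z=s['ee_pos'][2]
rows(*[(*(s['ee_pos'][:2]+d*f),z,Y,40) for d in (10,54,58)])
E
```

```text
14.53 [600.8 117.1  41.8] yaw -1.4699999999999989 lean 39.97 roll 0.07 F [-2.1  1.2  2.9] w 11.7 15.0 q [ 0.21  1.05 -1.01  2.42  2.22  1.28 -0.85]
-2.2124160110246907 0.017899273295095487
[-0.0077, -0.0, 0.0064, 0.07, -0.03, -0.03]
[-0.0414, -0.0, 0.0347, 0.07, -0.03, -0.03]
[-0.0445, -0.0, 0.0373, 0.07, -0.03, -0.03]
```

step_arm(deltas=[[[-0.003,0,0.0025,0,0,0],[-0.0084,0,0.007,0,0,0],[-0.0138,0,0.0115,0,0,0],[-0.0192,0,0.016,0,0,0],[-0.0245,0,0.0205,0,0,0],[-0.0299,0,0.025,0,0,0],[-0.0352,0,0.0295,0,0,0],[-0.0385,0,0.0323,0,0,0],[-0.0398,0,0.0334,0,0,0],[-0.0398,0,0.0334,0,0,0]]])

```text
time_s: 15.78
ee_pos: [652.5, 115.8, 41.8]
tcp_rot: [0.012, 0.94, -0.004, 0.342]
contact_force: [-3.7, -0.7, 4.8]
grip_width: 12.0
grasp_force: 15.0
```

```bash
python3 - <<'E'
from climb import *
st(); s=manip.sense(); e=s['ee_pos'][:2]-O; x0=e@f; print(x0, e@[-f[1],f[0]]); shot('top','t5')
rows(*[(*(s['ee_pos'][:2]+d*f),41.3,Y,40) for d in (4,8,12)])
E
```

```text
15.78 [652.5 115.8  41.8] yaw -1.4500000000000028 lean 39.96 roll 0.07 F [-3.7 -0.7  4.8] w 12.0 15.0 q [ 0.25  1.04 -0.99  2.31  2.22  1.17 -0.74]
49.52779454938855 0.08325639664436202
[-0.0028, 0.0, 0.0029, 0.08, -0.04, -0.01]
[-0.0058, 0.0, 0.0055, 0.08, -0.04, -0.01]
[-0.0089, 0.0, 0.0081, 0.08, -0.04, -0.01]
```

Now I'll creep forward to the stop, watching the force.

step_arm(deltas=[[[-0.0015,0,0.0013,0,0,0],[-0.0031,0,0.0026,0,0,0],[-0.0046,0,0.0039,0,0,0],[-0.0046,0,0.0039,0,0,0]]])

```text
time_s: 16.32
ee_pos: [658.5, 115.7, 41.8]
tcp_rot: [0.012, 0.94, -0.004, 0.342]
contact_force: [-4.9, 0.1, 5.7]
grip_width: 11.8
grasp_force: 15.0
```

step_arm(deltas=[[[-0.0008,0,0.0006,0,0,0],[-0.0015,0,0.0013,0,0,0],[-0.0015,0,0.0013,0,0,0]]])

```text
time_s: 16.7
ee_pos: [660.2, 115.7, 41.7]
tcp_rot: [0.012, 0.94, -0.004, 0.342]
contact_force: [-5.6, 0.2, 7.6]
grip_width: 11.5
grasp_force: 15.0
```

step_arm(deltas=[[[-0.0008,0,0.0006,0,0,0],[-0.0015,0,0.0013,0,0,0],[-0.0015,0,0.0013,0,0,0]]])

```text
time_s: 17.08
ee_pos: [660.6, 115.7, 41.7]
tcp_rot: [0.011, 0.94, -0.004, 0.341]
contact_force: [-14.6, -1.1, 13.9]
grip_width: 11.7
grasp_force: 15.0
```

step_arm(deltas=[[[-0.0008,0,0.0006,0,0,0],[-0.0015,0,0.0013,0,0,0],[-0.0015,0,0.0013,0,0,0]]])

```text
time_s: 17.45
ee_pos: [661.8, 115.7, 41.3]
tcp_rot: [0.011, 0.94, -0.003, 0.34]
contact_force: [-16.5, -1.5, 13.6]
grip_width: 12.0
grasp_force: 15.0
```

step_arm(deltas=[[[0,0,0,0,0,0],[0,0,0,0,0,0],[0,0,0,0,0,0]]], grip=0.45)

```text
time_s: 17.82
ee_pos: [665.1, 114.9, 41.0]
tcp_rot: [0.013, 0.94, -0.004, 0.342]
contact_force: [0.7, 0.1, 0.4]
grip_width: 37.5
grasp_force: 0.0
```

step_arm(deltas=[[[0,0,-0.015,0,0,0],[0,0,-0.04,0,0,0],[0,0,-0.07,0,0,0],[0,0,-0.1,0,0,0],[0,0,-0.1,0,0,0]]])

```text
time_s: 18.45
ee_pos: [599.8, 117.1, 119.8]
tcp_rot: [0.012, 0.939, -0.004, 0.343]
contact_force: [0.3, -0.4, -0.1]
grip_width: 41.8
grasp_force: 0.0
```

```bash
python3 - <<'E'
from climb import *
st(); C,p,d=shot('top','t6'); S=shot('side','s6'); Wc,pw,dw=shot('wrist','w6'); np.save('w6d.npy',dw); P=pts(Wc,dw)
a=cv2.imread('pics/t6.png')[130:200,195:265]; b=cv2.imread('pics/w6.png')
cv2.imwrite('pics/c6.png',np.hstack([cv2.resize(a,(400,400),interpolation=2),cv2.resize(b[60:360,106:406],(400,400),interpolation=2)]))
m=((abs(P[...,1]-115)<60)&(P[...,0]>600)&(P[...,0]<700)); print(m.sum())
E
```

```text
18.45 [599.8 117.1 119.8] yaw -1.4000000000000057 lean 40.07 roll 0.03 F [ 0.3 -0.4 -0.1] w 41.8 0.0 q [ 0.26  0.87 -1.08  2.41  2.07  1.14 -0.76]
16900
```

View pics/c6.png

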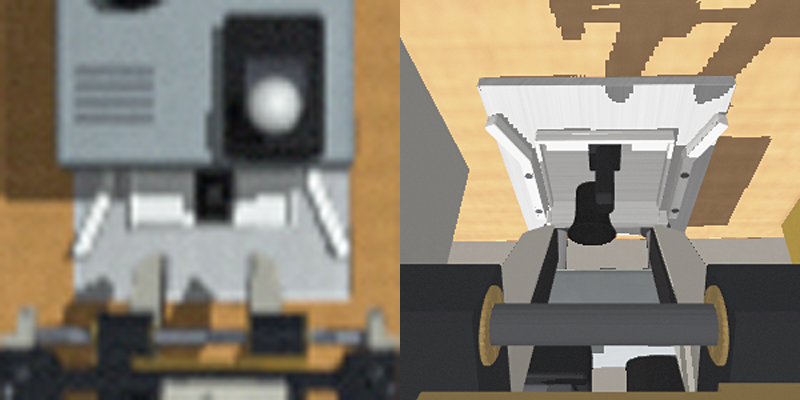

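The top crop shows the fin just in front of the head edge and the tray between the rails. In the wrist crop the plate edge is at row 80 and the tail at row 135, with the loupe upright at (593,215). The tail should be 37.5 mm behind the plate edge, so I'll measure that.

```bash
python3 - <<'E'
from climb import *
C=cal('wrist'); d=np.load('w6d.npy'); P=pts(C,d); p=cv2.imread('pics/w6.png')
sx=lambda X:(X[...,:2]-O)@f
for c in (160,240,255):
    u=int(106+c*.75)
    print(u,[(v,round(sx(P[v,u]),1),round(P[v,u,2],1),int(p[v,u].mean())) for v in range(112,184,2)])
s=(P[...,2]>12)&(P[...,2]<17); 
for u in (215,230,245,280,295):
    col=P[:,u]; e=[v for v in range(100,150) if col[v,2]>4][0]; t=[v for v in range(140,190) if col[v,2]>11][0]; 
    print(u,'edge',e,sx(ray(C,u,e,8)).round(1),'tail',t,sx(ray(C,u,t,8)).round(1), sx(np.array([col[t+1],col[t+2]])).round(1))
E
```

```text
226 [(112, np.float64(-3.6), np.float64(-1.1), 195), (114, np.float64(-1.4), np.float64(-1.4), 199), (116, np.float64(0.2), np.float64(-1.0), 110), (118, np.float64(1.6), np.float64(-0.3), 145), (120, np.float64(1.7), np.float64(1.9), 140), (122, np.float64(1.2), np.float64(4.7), 139), (124, np.float64(1.8), np.float64(6.3), 239), (126, np.float64(3.5), np.float64(6.7), 239), (128, np.float64(5.9), np.float64(6.2), 238), (130, np.float64(7.9), np.float64(6.4), 238), (132, np.float64(9.4), np.float64(7.0), 237), (134, np.float64(11.4), np.float64(7.1), 236), (136, np.float64(13.4), np.float64(7.3), 235), (138, np.float64(16.1), np.float64(6.8), 233), (140, np.float64(18.5), np.float64(6.6), 233), (142, np.float64(21.1), np.float64(6.2), 234), (144, np.float64(22.8), np.float64(6.9), 234), (146, np.float64(25.0), np.float64(7.0), 235), (148, np.float64(26.9), np.float64(7.5), 236), (150, np.float64(30.5), np.float64(6.3), 236), (152, np.float64(32.1), np.float64(7.1), 235), (154, np.float64(34.1), np.float64(7.6), 235), (156, np.float64(36.6), np.float64(7.6), 242), (158, np.float64(38
[... 3528 characters left out ...]
 (164, np.float64(38.3), np.float64(15.3), 165), (166, np.float64(39.2), np.float64(16.8), 248), (168, np.float64(48.9), np.float64(10.8), 247), (170, np.float64(51.2), np.float64(11.2), 247), (172, np.float64(54.2), np.float64(11.1), 253), (174, np.float64(56.9), np.float64(11.2), 157), (176, np.float64(60.9), np.float64(10.4), 164), (178, np.float64(63.6), np.float64(10.6), 166), (180, np.float64(66.1), np.float64(11.1), 160), (182, np.float64(70.1), np.float64(10.3), 159)]
215 edge 122 -1.7 tail 161 42.6 [38.9 38.2]
230 edge 122 -1.7 tail 160 41.3 [38.3 38.3]
245 edge 121 -2.6 tail 160 41.3 [38.4 37.1]
280 edge 121 -2.6 tail 161 42.7 [38.7 38.8]
295 edge 121 -2.5 tail 161 42.7 [37.8 38. ]
```

Tail offset from the plate edge is 37.7 mm against the expected 37.5, so the tray is home. The toggle is next.

```bash
python3 - <<'E'
from climb import *
rows((598,80,230,Y,0),(640,79.5,197,Y,0))
s=manip.sense();q=s['q']
for t in ((598,80,230),(640,79.5,197),(702,79.5,197)): c,q=ik(np.array(t),Y,0,q); print(round(c,3),q.round(2))
E
```

```text
[-0.0707, -0.0364, -0.0875, 0.02, 39.95, -0.07]
[-0.0817, -0.0358, -0.0352, 0.02, 39.95, -0.07]
0.0 [ 0.34  0.6  -0.91  1.89  0.58  0.94  0.7 ]
0.0 [ 0.29  0.68 -0.86  1.83  0.63  0.93  0.7 ]
0.0 [ 0.25  0.73 -0.81  1.68  0.61  1.    0.77]
```

step_arm(deltas=[[[-0.0707,-0.0364,-0.0875,0,40,0],[-0.0707,-0.0364,-0.0875,0,40,0],[-0.0707,-0.0364,-0.0875,0,40,0],[-0.0707,-0.0364,-0.0875,0,40,0],[-0.0707,-0.0364,-0.0875,0,40,0],[-0.0707,-0.0364,-0.0875,0,40,0],[-0.0817,-0.0358,-0.0352,0,40,0],[-0.0817,-0.0358,-0.0352,0,40,0],[-0.0817,-0.0358,-0.0352,0,40,0]]], grip=0)

```text
time_s: 19.73
ee_pos: [638.4, 80.2, 196.0]
tcp_rot: [0.013, 1.0, 0.0, -0.001]
contact_force: [-0.9, 0.3, 0.0]
grip_width: 0.3
grasp_force: 0.0
```

```bash
python3 - <<'E'
from climb import *
st(); rows((640,79.5,197,Y,0),(695,78.5,197,Y,0)); shot('side','s7'); C,p,d=shot('top','t7')
a=cv2.imread('pics/t7.png')[110:190,195:275]; b=cv2.imread('pics/s7.png')[140:240,240:340]
cv2.imwrite('pics/c7.png',np.hstack([cv2.resize(a,(400,400),interpolation=2),cv2.resize(b,(400,400),interpolation=2)]))
E
```

```text
19.73 [638.4  80.2 196. ] yaw -1.4399999999999977 lean -0.11 roll 0.0 F [-0.9  0.3  0. ] w 0.3 0.0 q [ 0.44  0.79 -1.11  1.79  0.8   1.09  0.58]
[-0.0016, -0.0007, -0.001, 0.0, -0.11, 0.06]
[-0.0566, -0.0003, -0.0011, 0.0, -0.11, 0.06]
```

View pics/c7.png

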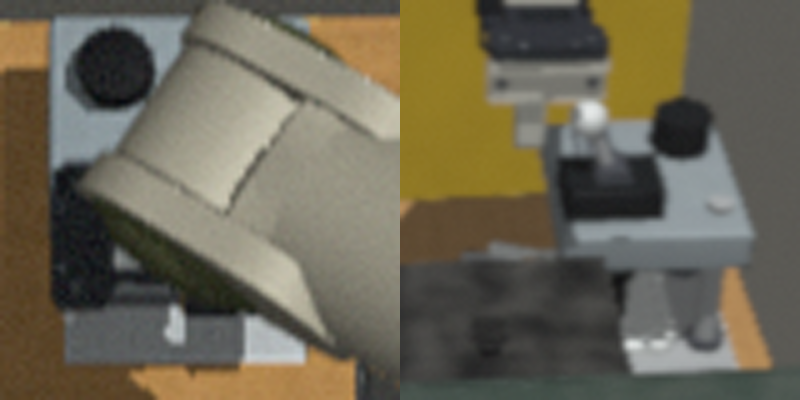

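The side crop shows the closed fingers at (530,125), just in front of the ball at (592,118) and at the same height. Pushing now.

step_arm(deltas=[[[-0.008,0,-0.001,0,0,0],[-0.016,0,-0.001,0,0,0],[-0.024,0,-0.001,0,0,0],[-0.031,0,-0.001,0,0,0],[-0.038,0,-0.001,0,0,0],[-0.045,0,-0.001,0,0,0],[-0.05,0,-0.001,0,0,0],[-0.055,0,-0.001,0,0,0],[-0.055,0,-0.001,0,0,0]]])

```text
time_s: 20.95
ee_pos: [695.1, 78.1, 197.9]
tcp_rot: [0.013, 1.0, 0.001, -0.0]
contact_force: [0.5, -0.3, 0.3]
grip_width: 0.9
grasp_force: 0.0
```

step_arm(deltas=[[[-0.002,0,0,0,0,0],[-0.004,0,0,0,0,0],[-0.004,0,0,0,0,0]]])

```text
time_s: 21.32
ee_pos: [698.7, 78.0, 198.0]
tcp_rot: [0.013, 1.0, 0.0, -0.001]
contact_force: [-1.8, -0.5, 1.0]
grip_width: 0.1
grasp_force: 0.5
```

step_arm(deltas=[[[-0.002,0,0,0,0,0],[-0.004,0,0,0,0,0],[-0.004,0,0,0,0,0]]])

```text
time_s: 21.7
ee_pos: [700.0, 78.1, 197.9]
tcp_rot: [0.013, 1.0, -0.0, -0.003]
contact_force: [-12.1, -1.4, 4.3]
grip_width: 0.1
grasp_force: 5.9
```

step_arm(deltas=[[[-0.0015,0,0,0,0,0],[-0.003,0,0,0,0,0],[-0.003,0,0,0,0,0]]])

```text
time_s: 22.08
ee_pos: [700.4, 78.2, 197.9]
tcp_rot: [0.012, 1.0, -0.001, -0.006]
contact_force: [-22.5, -1.7, 9.7]
grip_width: 0.1
grasp_force: 11.0
```

The toggle is against its end stop. Backing off and clearing the scene.

step_arm(deltas=[[[0.01,0,0,0,0,0],[0.04,0,0,0,0,0],[0.08,0,-0.03,0,0,0],[0.12,0,-0.08,0,0,0],[0.18,0,-0.12,0,0,0],[0.22,-0.06,-0.12,0,0,0],[0.22,-0.12,-0.12,0,0,0],[0.22,-0.18,-0.12,0,0,0],[0.22,-0.24,-0.12,0,0,0],[0.22,-0.26,-0.12,0,0,0]]])

```text
time_s: 23.32
ee_pos: [478.8, -180.5, 318.0]
tcp_rot: [0.016, 1.0, -0.0, -0.0]
contact_force: [-0.3, 0.9, 0.4]
grip_width: 0.6
grasp_force: 0.0
```

```bash
python3 - <<'E'
from climb import *
st(); C,p,d=shot('top','t8'); S=shot('side','s8'); P=pts(C,d)
a=cv2.imread('pics/t8.png')[100:260,100:400]; b=cv2.imread('pics/s8.png')[140:260,230:350]
cv2.imwrite('pics/c8.png',np.hstack([cv2.resize(a,(480,256),interpolation=2),cv2.resize(b,(256,256),interpolation=2)]))
g=p[100:175,195:262].min(2); k=np.argwhere(g>215); print(len(k),k.mean(0)+[100,195]); m=(P[...,2]>185)&(P[...,2]<215); m[:,:195]=0;m[:,262:]=0;m[:100]=0;m[175:]=0; print(P[m].mean(0) if m.any() else 0)
E
```

```text
23.32 [ 478.8 -180.5  318. ] yaw -1.8199999999999932 lean -0.01 roll -0.01 F [-0.3  0.9  0.4] w 0.6 0.0 q [ 1.12  0.5  -1.25  1.94  0.53  1.1   1.19]
107 [164.64485981 234.70093458]
[721.00832276  79.48489736 201.70011912]
```

View pics/c8.png

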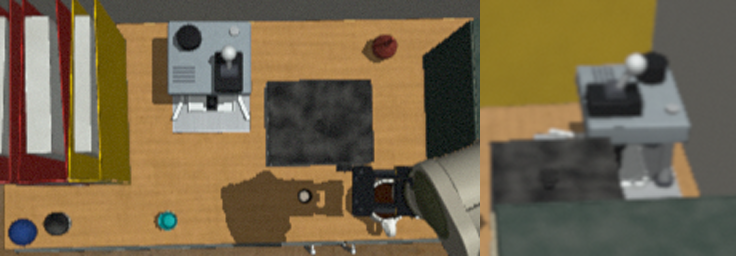

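The ball is now at (229,52) in the crop, which is world x = 721 mm against the expected 720. The tray is under the head and the bystanders haven't moved.

```bash
python3 -c "
from station import manip; print(manip.finish_job())"
```

```text
the job is handed in; nothing more can be done
None
```

The tray is home against the stop with the loupe last seen upright on it, the lamp toggle is pushed fully over to the back, and I handed the job in after about 23 s; the mug, tin and jar were left alone, and no verdict came back.

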